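# Clear the hob's control shelf and refit its push-in knob

## Task

Hold the scraper block and use it, not your fingers or the knob, to push the three bits of crust off the hob's control shelf so that all drop down onto the worktop, then stand the scraper upright on the worktop. After that take the cooker knob, turn it so that its D-shaped bore matches the flat of the shaft on the hob, push it fully home on the shaft and press knob and shaft all the way down against the spring. Finish still gripping the knob and holding it pressed down; leave the jars, the mug, the tin and the teaspoon where they are.

Things in the scene. Friction and masses are not known exactly. Their poses are not given: they have to be found in the camera images.
- hob: White table hob, fixed, 250 mm (x) by 300 mm (y). Origin: centre of its underside, on the worktop; x points from its front to its rear, y along its front edge to the left. The rear part (x > -0.02) is raised to 65 mm and carries a dark round hot plate, top at 75 mm. The lower part in front of it is the control shelf.
- shelf_mid (a point): Centre of the control shelf's level top, 55 mm above the worktop; axes as the hob's. Shelf: x -52 to +52 mm, y -150 to +150 mm, open at the front and both ends, a 10 mm step up at the rear. The shaft stands near its left end, about (0, 95) mm; the crust bits lie right of it: x -18 to 18, y -100 to 10 mm.
- shaft_tip (a point): Centre of the top of the upright steel D-shaft (in a flat ring 48 mm across, 2 mm high). z up; +x points out of the D's flat. At rest 24 mm above the shelf. Radius 8 mm, flat 4.5 mm from the axis; top 3 mm taper in by 2 mm. It does not turn; the flat's direction differs from start to start, up to 0.7 rad either way from hob x.
- shaft (a joint): How far the shaft is pressed down into the hob, m: 0 at rest, 0.007 fully down at its stop. A spring pushes it back up, 4.2 N at the top and 9.1 N at the stop; it does not latch.
- knob: Loose black cooker knob, 60 g, bore down. Origin: centre of underside, z up. Skirt 44 mm across, 18 mm high; on it a grip bar 14 mm wide (y), 40 mm long (x), z 18 to 43 mm, a pointed nose at its +x end. D-bore 14 mm deep, radius 9 mm, flat 5.5 mm from axis on the nose side, flared mouth: fits when knob +x = shaft +x. Fully home, its origin is 14 mm below shaft_tip.
- knob_nose (a point): Point of the knob's nose, 31 mm from the knob's axis along its +x, 18 mm above its underside.
- scraper: Loose wooden scraper block, 90 g, standing upright on its foot. Origin: centre of its underside, z up. Foot 84 mm (x) by 30 mm (y) by 18 mm high; above it the grip, 60 mm (x) by 20 mm (y), from z = 16 to 58 mm. It sweeps with a long side of the foot in front, moving along its y.
- chip0: First hard bit of bread crust, an irregular flat chip about 14 x 12 x 6.5 mm, 10 g, lying on the hob's control shelf. Origin: centre of its underside.
- chip1: Second hard bit of bread crust, an irregular flat chip about 14 x 12 x 6.5 mm, 10 g, lying on the hob's control shelf. Origin: centre of its underside.
- chip2: Third hard bit of bread crust, an irregular flat chip about 14 x 12 x 6.5 mm, 10 g, lying on the hob's control shelf. Origin: centre of its underside.
- salt_jar: Bystander: jar with a white cap, 43 mm across, 100 mm high; origin under its centre.
- jam_jar: Bystander: jam jar, 66 mm across, 100 mm high; origin under its centre.
- coffee_mug: Bystander: mug with a handle, 88 x 119 x 99 mm; origin under its centre.
- tin_soup: Bystander: tin, 76 mm across, 58 mm high; origin under its centre.
- teaspoon: Bystander: teaspoon 130 mm long, 11 mm high, lying in front of the hob; origin under its centre.
Not all that is in view belongs to the job. What is shaped like the scraper but purple is not meant.

How it is judged:
On the way, in this order (a step that is already met when the one before it is completed fails the run):
1. all three bits of crust are down off the hob, on the worktop (height (world z) of chip0 between -0.02 and 0.03 m and height (world z) of chip1 between -0.02 and 0.03 m and height (world z) of chip2 between -0.02 and 0.03 m), for 0.2 s.
2. the scraper stands on the worktop, let go (height (world z) of scraper below 0.01 m and angle between scraper's own z axis and vertical below 0.1 rad and contact force between the fingers and scraper below 0.2 N), for 0.2 s.
3. the knob is fully home on the shaft, its flat matching the shaft's (z of knob in the frame of shaft_tip below -0.011 m and horizontal distance between knob and shaft_tip below 0.004 m and angle between the x axis of knob and the x axis of shaft_tip, either way round below 0.25 rad and x of knob_nose in the frame of shaft_tip above 0.015 m and angle between knob's own z axis and vertical below 0.15 rad), for 0.1 s.
At the end, for the whole second after the job is handed in: Knob on the shaft (11 mm or more below shaft_tip, within 4 mm of its axis, x axes within 0.25 rad, nose on the flat's side, upright), fingers on it with over 2 N, shaft held down over 4.5 mm; crusts off the hob on the worktop (below 30 mm); scraper upright on the worktop, let go (all of step 1 and all of step 2 and all of step 3 and value of joint shaft above 0.0045 m and contact force between the fingers and knob above 2 N and height (world z) of scraper above -0.01 m); the arm keeps its last pose, push and grip.
It fails at once if the fingers or the knob push a bit of crust (contact force between any of the fingers, knob and chip0 above 0.5 N or contact force between any of the fingers, knob and chip1 above 0.5 N or contact force between any of the fingers, knob and chip2 above 0.5 N).
It fails at once if a bystander is shifted by more than 30 mm (distance of any of salt_jar, jam_jar, coffee_mug, tin_soup, teaspoon from where it was at the start of the episode above 0.03 m).
It fails at once if a jar, the mug or the tin is tipped (angle between any of salt_jar, jam_jar, coffee_mug, tin_soup's own z axis and vertical above 0.4 rad).
It also fails if it takes over 72 s, if anything falls off the work surface, if the arm or the gripper's body presses on something with over 40 N, if the wrist force passes 120 N, or if a joint passes its speed limit or range.

## Robot

A 7-joint arm with a two-finger parallel gripper is mounted at the origin on a cart in front of the work surface, level with it; the furniture and walls round the work are solid. World frame = base frame: x ahead of the robot, y to its left, z up, the work surface at z = 0. Lengths are in m, angles in rad, forces in N, time in s.
With the tool pointing down it reaches from about 0.4 to 0.875 m from the base axis. Payload 19.3 kg.
Tool frame: the origin (TCP) lies between the finger pads; the fingertips stand 17 mm ahead of it and the grasp point (between the pads) lies 2 mm behind it (bot.finger_overhang is the distance from the TCP to the fingertips, in m); z points along the fingers, y is the line along which they close (so a half turn about z gives the same grasp; the last joint's range is limited). The gripper opens to 85 mm and grips with 20 to 120 N. Pads are 22 mm wide; open, the fingers measure 114 mm over their backs; the gripper's body (76 mm by 85 mm) begins 54 mm behind the grasp point. The pads swing forward as they close: fully open they stand 13 mm farther back than shut.
Start: joints at [1.163, 0.521, -0.036, 1.599, 0.021, 1.021, -0.113], TCP at [0.207, -0.59, 0.248] pointing down, gripper open.
Joint ranges: [-2.91, 2.91], [-0.3, 2.13], [-1.5, 1.42], [0.17, 2.43], [-1.26, 4.41], [0.16, 1.93], [-2.52, 2.52]. Speed limits (rad/s): [1.89, 1.89, 2.39, 2.39, 3.01, 3.01, 3.01].

## Interface

Orientations are given as [roll, pitch, yaw] about the fixed x, y, z axes, in that order (R = Rz(yaw) Ry(pitch) Rx(roll)).
In Python, from workcell import observe, grab_frame, bot gives the robot as it stands.
- The arm moves only by the shell command python3 -m crank 'ROWS' [FORCE]. ROWS is a JSON object of lists of equal length, an entry for each row: "linear": the shift along the world's x, y, z each as a share of 0.25 m, from -1 to 1, a list of three; "delta_rot": the turn, a rotation vector about the world's x, y, z each as a share of 30 degrees, from -1 to 1, a list of three; "fingers": the opening, from -1 (shut) to 1 (fully open). In form: {"linear": [[dx, dy, dz], ...], "delta_rot": [[rx, ry, rz], ...], "fingers": [fingers, ...]}. A call has 1 to 5 rows; each row is the pose to reach, as a shift and turn from the pose commanded when the call began; what a row does not reach only later rows make up. A row lasts 1/10 s, in which the tool goes at most 50 mm and 8.59 degrees, less where a joint would pass 70% of its speed; a pose out of reach is approached as far as the arm can. A call with a number of a shift or a turn outside -1 to 1 is refused whole. A call with a gripper value outside its range is refused whole. The fingers move at their own pace and stop on an object; FORCE is the grip in N (left out, the last holds). Time passes only in rows, so rows that repeat a pose let the fingers close. It gives the time, the measured TCP pose, the force, the opening and the grip force at its end, in the units of the state.
- observe(): the state, without advancing time (a new reading comes with each control period).
- grab_frame(name): name is "side" or "top"; returns a dict with "image" (400x640x3 uint8, red, green, blue), "mtx" (3x3 intrinsics, pixels), "k1" (the pictures are not rectified: a ray, as slopes to the right and down, at radius r is drawn at 1 + k1 r^2 times it, then the intrinsics apply), "xyz" and "orientation" of the camera in the world. Camera axes: x right, y down, z forward; pixel columns grow to the right and rows downward; lengths in m; the calibration is good to about 2 mm. A picture is of the moment at which its call begins. There is no depth.
- bot.job_done(): hands the job in; it is judged then, once.
The state is a dict: "clock": time; "qpos": joint angles; "qd": joint speeds; "joint_efforts": joint torques, N m; "position": TCP position; "tool_rot": TCP orientation; "force": force on the tool from outside, world axes, zero at the start; "moment": the same for the moment, N m; "grip_width": finger opening in m; "finger_force": force on a finger pad.
Only numpy, scipy, OpenCV 4.12 (cv2) and the standard library are available. Lean on these libraries where they do the work, as an engineer would, in place of code of your own. Each camera call takes 0.05 s, during which the arm holds its last target. There are 200 camera calls.

## Working session

There is one attempt and no reset: what is moved stays moved. The work goes in short steps, Python scripts to look and compute and a shell command to move; the robot and the scene stay as the last step left them, time stands still between calls to the robot, and variables do not carry over. Pictures are saved under pics/ and viewed, at most 10 in all, crops included, and the job is handed in when it is done.

```bash
mkdir -p pics; ls; cat > h.py <<'E'
import numpy as np, cv2
from scipy.spatial.transform import Rotation as R
from workcell import observe, grab_frame, bot
def grab(name,fn=None):
    f=grab_frame(name)
    if fn: cv2.imwrite(fn,f["image"][:,:,::-1])
    return f
def Rm(f):
    o=np.array(f["orientation"],float)
    return o if o.shape==(3,3) else R.from_euler('xyz',o).as_matrix()
def ray(f,uv):
    uv=np.array(uv,float).reshape(-1,1,2)
    p=cv2.undistortPoints(uv,np.array(f["mtx"]),np.array([f["k1"],0,0,0.])).reshape(-1,2)
    d=np.c_[p,np.ones(len(p))]@Rm(f).T
    return np.array(f["xyz"]),d
def onz(f,uv,z):
    c,d=ray(f,uv); return c+d*((z-c[2])/d[:,2])[:,None]
def proj(f,X):
    X=np.array(X,float).reshape(-1,3); Rc=Rm(f).T; t=-Rc@np.array(f["xyz"])
    return cv2.projectPoints(X,cv2.Rodrigues(Rc)[0],t,np.array(f["mtx"]),np.array([f["k1"],0,0,0.]))[0].reshape(-1,2)
def tri(f1,uv1,f2,uv2):
    c1,d1=ray(f1,uv1);c2,d2=ray(f2,uv2);d1=d1[0];d2=d2[0]
    s=np.linalg.lstsq(np.c_[d1,-d2],c2-c1,rcond=None)[0]
    a=c1+s[0]*d1;b=c2+s[1]*d2
    return (a+b)/2,np.linalg.norm(a-b)
E
python3 - <<'E'
from h import *
a=grab("top","pics/top0.png");b=grab("side","pics/side0.png")
for f in(a,b):print(f["xyz"],f["orientation"],f["mtx"],f["k1"])
print(observe())
E
```

```text
pics
[0.29478031 0.01613166 1.36818606] [-2.95793386  0.01325555 -1.56861282] [[383.52598533   0.         315.33446417]
 [  0.         383.52598533 199.83924501]
 [  0.           0.           1.        ]] -0.04587297829869989
[ 0.1524074  -1.08081523  0.90421694] [-2.19012599 -0.02189721 -0.30325921] [[402.81768461   0.         322.50989313]
 [  0.         402.81768461 205.30730116]
 [  0.           0.           1.        ]] -0.030603195915010598
{'clock': 0.1, 'qpos': array([ 1.16279415,  0.5219633 , -0.03628219,  1.59993455,  0.02117882,
        1.02112706, -0.11281295]), 'qd': array([ 5.76672793e-04, -3.55218161e-03, -6.94854055e-05, -8.53680507e-04,
       -2.91932593e-03, -3.27974016e-04,  6.62264194e-04]), 'joint_efforts': array([ 5.14501953e-03, -9.28493571e+01,  1.98487602e+00, -3.70541489e+01,
        1.82042050e-02,  5.18976842e-03,  1.45946922e-05]), 'position': array([ 0.20698822, -0.58942543,  0.24778414]), 'tool_rot': array([-3.14054755e+00,  7.86093332e-05,  3.37727694e-01]), 'force': array([ 0.06054057,  0.07690191, -0.14884006]), 'moment': array([ 0.03817863, -0.00078997, -0.02026911]), 'finger_force': 0.0, 'grip_width': 0.08536532886188743}
```

View pics/top0.png

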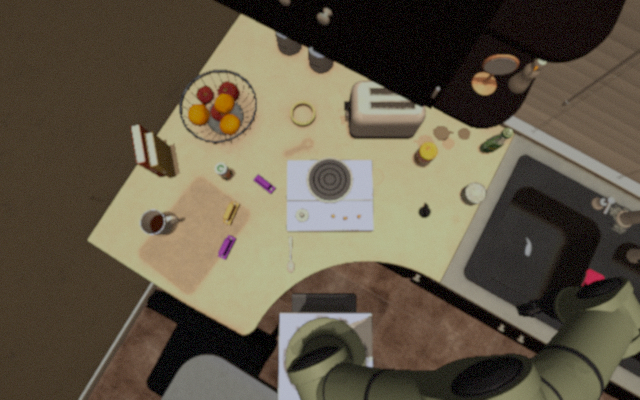

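View pics/side0.png

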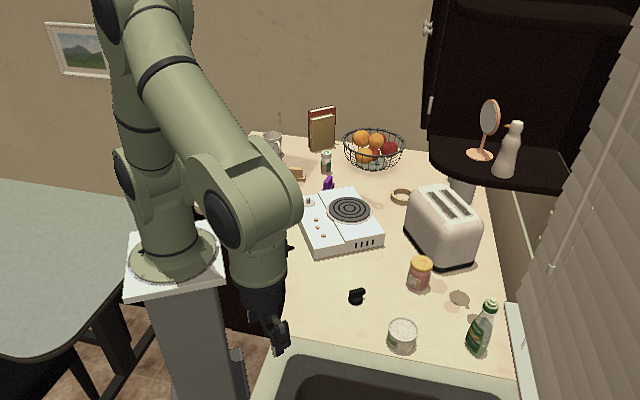

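The top view shows the hob at (330,195), the shaft at (302,215), the chips at (333,216), (345,218) and (357,216), the knob at (425,211) and the teaspoon at (291,255). There are three scraper candidates: wood-yellow at (231,212), purple at (264,184) and purple at (228,247). I pick the yellow one at (231,212) and check it in a close crop.

```bash
python3 - <<'E'
from h import *
a=cv2.imread("pics/top0.png");b=cv2.imread("pics/side0.png")
def c(i,x,y,w,h,s):return cv2.resize(i[y:y+h,x:x+w],(w*s,h*s),interpolation=cv2.INTER_CUBIC)
t=c(a,205,185,50,36,8); u=c(a,285,200,50,36,8)
v=c(b,280,155,50,36,8); w=c(a,395,190,50,36,8)
cv2.imwrite("pics/crop1.png",np.vstack([np.hstack([t,u]),np.hstack([v,w])]))
E
```

```text
(no output)
```

View pics/crop1.png

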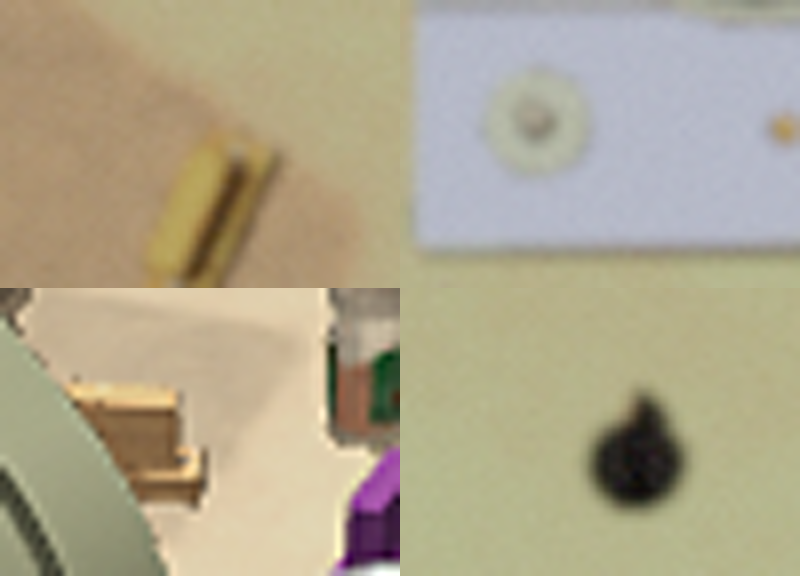

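The crop confirms the yellow wooden block (foot plus grip bar), centred at about px (230,212). The knob's nose points up the image, close to world +x. The shaft sits in its pale ring at about (302,215).

```bash
python3 - <<'E'
from h import *
a=grab("top");im=a["image"];hsv=cv2.cvtColor(im,cv2.COLOR_RGB2HSV)
def blobs(m,box,mina=6):
    x,y,w,h=box;k=np.zeros(m.shape,np.uint8);k[y:y+h,x:x+w]=m[y:y+h,x:x+w]*255
    return [c for c in cv2.findContours(k,cv2.RETR_EXTERNAL,cv2.CHAIN_APPROX_NONE)[0] if cv2.contourArea(c)>=mina]
H,S,V=[hsv[:,:,i].astype(int) for i in range(3)]
print("board hsv",hsv[235,190],"grip",hsv[212,229],hsv[208,232],"hob",hsv[210,320],"worktop",hsv[230,260],"chip",hsv[216,333],"knob",hsv[212,424])
# hob
for c in blobs((H>100)&(H<135)&(V>100),(275,150,110,90),500):
    r=cv2.minAreaRect(c);print("hob",r,cv2.contourArea(c));bp=cv2.boxPoints(r)
    print(np.round(onz(a,bp,.055),3).tolist(),np.round(onz(a,bp,.065),3).tolist())
# knob
for c in blobs(V<70,(405,195,40,30)):
    r=cv2.minEnclosingCircle(c);print("knob",r,cv2.contourArea(c),c.reshape(-1,2)[c.reshape(-1,2)[:,1].argmin()])
# chips
for c in blobs((H<30)&(S>60),(312,205,58,22),2):
    m=cv2.moments(c);p=[m['m10']/m['m00'],m['m01']/m['m00']];print("chip",p,onz(a,p,.06)[0].round(3))
# scraper
for c in blobs((S>105)&(H<32),(215,190,35,45)):
    r=cv2.minAreaRect(c);print("scr",r,cv2.contourArea(c));print(np.round(onz(a,cv2.boxPoints(r),.018),3).tolist())
i=im[190:235,210:250];print()
cv2.imwrite("pics/x.png",cv2.resize(i[:,:,::-1],None,fx=13,fy=13,interpolation=cv2.INTER_CUBIC))
E
```

```text
board hsv [ 17  84 170] grip [ 21 138 175] [ 20 145 141] hob [112  24 199] worktop [ 25  64 179] chip [ 20 102 180] knob [150  66  27]
hob ((329.5, 195.5), (69.0, 85.0), 90.0) 4013.0
[[0.679, 0.135, 0.055], [0.679, -0.167, 0.055], [0.433, -0.161, 0.055], [0.433, 0.131, 0.055]] [[0.676, 0.134, 0.065], [0.676, -0.165, 0.065], [0.432, -0.159, 0.065], [0.432, 0.13, 0.065]]
knob ((424.0, 210.5), 5.852449893951416) 68.0 [425 205]
chip [358.5, 216.0] [ 0.481 -0.115  0.06 ]
scr ((230.07217407226562, 212.587646484375), (11.168808937072754, 23.352964401245117), 23.96249008178711) 210.5
[[0.469, 0.374, 0.018], [0.546, 0.343, 0.018], [0.53, 0.305, 0.018], [0.453, 0.336, 0.018]]
```

View pics/x.png

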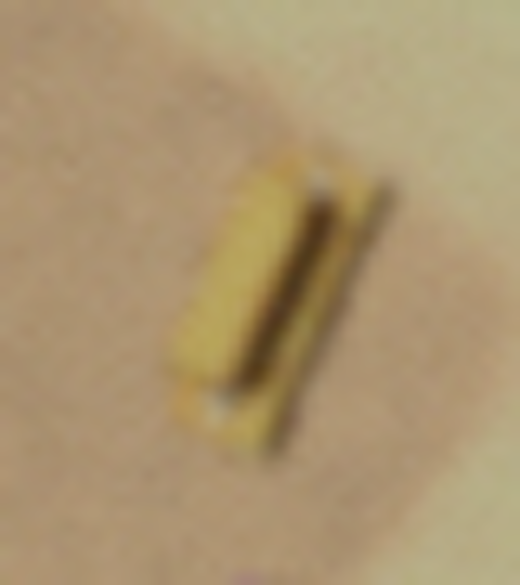

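```bash
python3 - <<'E'
from h import *
a=grab("top");b=grab("side")
q=lambda u,v,z:onz(a,[u,v],z)[0].round(4)
print("foot",q(230.1,212.5,.018),"grip top",q(228.3,210.2,.058))
print("shaft ring",q(302.2,214.7,.057),"tip",q(301.8,214.6,.079))
for u,v in[(333,216),(345,218),(358.5,216)]:print("chip",q(u,v,.06))
print("knob skirt",q(424.5,211.5,.018),"nose",q(425.6,203.8,.018))
print("salt",q(221,166,.1),"purple",q(264,182,.05))
print(proj(b,[[.481,.075,.079]]))
E
python3 -m crank '{"linear":[[0.2,0.1,0],[0.4,0.2,0],[0.6,0.3,0],[0.8,0.5,0],[0.9,0.7,0]],"delta_rot":[[0,0,-0.2],[0,0,-0.4],[0,0,-0.6],[0,0,-0.8],[0,0,-1]],"fingers":[1,1,1,1,1]}'
```

```text
foot [0.4996 0.3395 0.018 ] grip top [0.5016 0.3366 0.058 ]
shaft ring [0.4861 0.0793 0.057 ] tip [0.4832 0.0796 0.079 ]
chip [ 0.4812 -0.0269  0.06  ]
chip [ 0.4742 -0.0681  0.06  ]
chip [ 0.4812 -0.1146  0.06  ]
knob skirt [ 0.5032 -0.3543  0.018 ] nose [ 0.5311 -0.3596  0.018 ]
salt [0.6489 0.3585 0.1   ] purple [0.6038 0.2158 0.05  ]
[[308.78665294 198.10054767]]
clock: 0.75
position: [0.4098, -0.4475, 0.2479]
tool_rot: [-3.141, -0.0, -0.19]
force: [0.4, -0.3, -0.1]
grip_width: 0.0854
finger_force: 0.0
```

```bash
python3 -m crank '{"linear":[[0.02,0.2,0],[0.04,0.4,0],[0.06,0.6,0],[0.08,0.8,0],[0.1,1,0]],"delta_rot":[[0,0,-0.1],[0,0,-0.2],[0,0,-0.37],[0,0,-0.37],[0,0,-0.37]],"fingers":[1,1,1,1,1]}'
python3 -m crank '{"linear":[[0.02,0.2,0],[0.04,0.4,0],[0.06,0.6,0],[0.08,0.8,0],[0.1,1,0]],"delta_rot":[[0,0,0],[0,0,0],[0,0,0],[0,0,0],[0,0,0]],"fingers":[1,1,1,1,1]}'
python3 -m crank '{"linear":[[0.02,0.2,0],[0.04,0.4,0],[0.06,0.6,0],[0.08,0.8,0],[0.08,1,0]],"delta_rot":[[0,0,0],[0,0,0],[0,0,0],[0,0,0],[0,0,0]],"fingers":[1,1,1,1,1]}'
```

```text
clock: 1.25
position: [0.4325, -0.1981, 0.2484]
tool_rot: [-3.142, -0.0, -0.38]
force: [1.7, 0.6, 0.5]
grip_width: 0.0853
finger_force: 0.0
clock: 1.75
position: [0.4574, 0.0507, 0.2486]
tool_rot: [-3.141, -0.001, -0.38]
force: [1.8, -0.4, 0.6]
grip_width: 0.0853
finger_force: 0.0
clock: 2.25
position: [0.4771, 0.2586, 0.2472]
tool_rot: [3.14, 0.003, -0.381]
force: [0.6, -0.4, -0.7]
grip_width: 0.0855
finger_force: 0.0
```

```bash
python3 -m crank '{"linear":[[0,0,0],[0,0,0]],"delta_rot":[[0,0,0],[0,0,0]],"fingers":[1,1]}'
```

```text
clock: 2.45
position: [0.4764, 0.2584, 0.2471]
tool_rot: [3.14, 0.003, -0.378]
force: [1.8, -0.7, -0.1]
grip_width: 0.0854
finger_force: 0.0
```

```bash
python3 -m crank '{"linear":[[0.05,0.16,0],[0.096,0.32,0],[0.096,0.32,-0.2],[0.096,0.32,-0.4],[0.096,0.32,-0.5]],"delta_rot":[[0,0,0],[0,0,0],[0,0,0],[0,0,0],[0,0,0]],"fingers":[1,1,1,1,1]}'
python3 - <<'E'
from h import *
f=grab("top");g=grab("side");print(observe()["position"])
k=lambda i,x,y:cv2.resize(i[y:y+50,x:x+60,::-1],None,fx=6,fy=6,interpolation=cv2.INTER_CUBIC)
cv2.imwrite("pics/p1.png",np.hstack([k(f["image"],200,180),k(g["image"],275,150)]))
E
```

```text
clock: 2.95
position: [0.5002, 0.335, 0.1187]
tool_rot: [3.137, 0.005, -0.383]
force: [-0.5, -0.2, 0.2]
grip_width: 0.0854
finger_force: 0.0
[0.50010359 0.33469951 0.11926611]
```

View pics/p1.png

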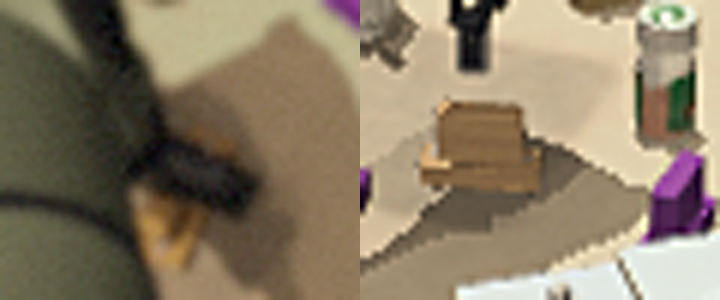

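The near finger is visible at px (470,45) above the wood block, which stands clear in the side view. I check the block's centre from the side camera and go down.

```bash
python3 - <<'E'
from h import *
g=grab("side")
print(onz(g,[295.2,167.6],.058), proj(g,[[.5006,.338,.058]]))
E
python3 -m crank '{"linear":[[0.002,0.012,-0.1],[0.002,0.012,-0.2],[0.002,0.012,-0.29],[0.002,0.012,-0.29],[0.002,0.012,-0.29]],"delta_rot":[[0,0,0],[0,0,0],[0,0,0],[0,0,0],[0,0,0]],"fingers":[1,1,1,1,1]}'
```

```text
[[0.49588678 0.33503342 0.058     ]] [[296.12389166 167.10328852]]
clock: 3.6
position: [0.5026, 0.3404, 0.0518]
tool_rot: [-3.141, 0.002, -0.382]
force: [0.0, 0.3, 0.4]
grip_width: 0.0851
finger_force: 0.0
```

```bash
python3 -m crank '{"linear":[[-0.008,-0.004,-0.02],[-0.008,-0.004,-0.02],[-0.008,-0.004,-0.02],[-0.008,-0.004,-0.02],[-0.008,-0.004,-0.02]],"delta_rot":[[0,0,0],[0,0,0],[0,0,0],[0,0,0],[0,0,0]],"fingers":[1,-1,-1,-1,-1]}' 60
python3 -m crank '{"linear":[[0,0,0],[0,0,0],[0,0,0],[0,0,0]],"delta_rot":[[0,0,0],[0,0,0],[0,0,0],[0,0,0]],"fingers":[-1,-1,-1,-1]}'
```

```text
clock: 4.1
position: [0.4996, 0.3396, 0.0451]
tool_rot: [3.141, 0.003, -0.381]
force: [-0.9, 0.7, 0.2]
grip_width: 0.028
finger_force: 0.0
clock: 4.5
position: [0.4995, 0.3395, 0.0449]
tool_rot: [3.141, 0.003, -0.381]
force: [-1.2, 0.4, 2.6]
grip_width: 0.0191
finger_force: 61.1
```

```bash
python3 -m crank '{"linear":[[0,0,0.2],[0,0,0.4],[0,-0.05,0.5],[0,-0.2,0.5],[0,-0.4,0.5]],"delta_rot":[[0,0,0],[0,0,0],[0,0,0.1],[0,0,0.3],[0,0,0.5]],"fingers":[-1,-1,-1,-1,-1]}'
python3 -m crank '{"linear":[[0,-0.15,0],[-0.02,-0.3,0],[-0.04,-0.5,0],[-0.058,-0.7,0],[-0.058,-0.88,0]],"delta_rot":[[0,0,0.1],[0,0,0.23],[0,0,0.23],[0,0,0.23],[0,0,0.23]],"fingers":[-1,-1,-1,-1,-1]}'
python3 -m crank '{"linear":[[0,0,0],[0,0,0]],"delta_rot":[[0,0,0],[0,0,0]],"fingers":[-1,-1]}'
```

```text
clock: 5.0
position: [0.4993, 0.2404, 0.1705]
tool_rot: [-3.141, 0.002, -0.111]
force: [1.3, -1.6, -0.8]
grip_width: 0.0191
finger_force: 60.8
clock: 5.5
position: [0.4841, 0.0173, 0.17]
tool_rot: [3.141, 0.003, 0.001]
force: [1.3, 0.1, -1.3]
grip_width: 0.0191
finger_force: 60.8
clock: 5.7
position: [0.485, 0.0184, 0.1699]
tool_rot: [3.141, 0.003, -0.001]
force: [1.1, 0.6, -1.5]
grip_width: 0.019
finger_force: 60.7
```

```bash
python3 -m crank '{"linear":[[0,-0.012,-0.1],[0,-0.012,-0.2],[0,-0.012,-0.25],[0,-0.012,-0.25]],"delta_rot":[[0,0,0],[0,0,0],[0,0,0],[0,0,0]],"fingers":[-1,-1,-1,-1]}'
python3 - <<'E'
from h import *
g=grab("side")
k=lambda i,x,y:cv2.resize(i[y:y+75,x:x+100,::-1],None,fx=8,fy=8,interpolation=cv2.INTER_CUBIC)
cv2.imwrite("pics/p2.png",k(g["image"],290,180))
E
```

```text
clock: 6.1
position: [0.4843, 0.0172, 0.1061]
tool_rot: [3.14, 0.006, 0.003]
force: [0.5, 0.1, -1.1]
grip_width: 0.0192
finger_force: 60.7
```

View pics/p2.png

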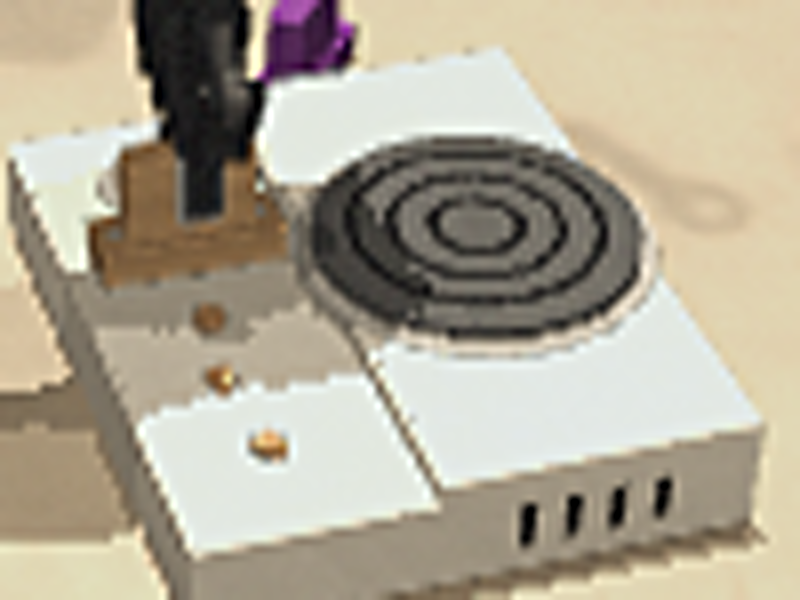

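The side view shows the block square on the shelf just behind all three chips, at (208,318), (222,378) and (268,445), clear of the shaft and the step. Next I lower the last 5 mm and sweep toward −y.

```bash
python3 -m crank '{"linear":[[-0.01,0,-0.01],[-0.01,0,-0.019],[-0.01,-0.04,-0.019],[-0.01,-0.08,-0.019],[-0.01,-0.12,-0.019]],"delta_rot":[[0,0,0],[0,0,0],[0,0,0],[0,0,0],[0,0,0]],"fingers":[-1,-1,-1,-1,-1]}'
python3 -m crank '{"linear":[[0,-0.04,0],[0,-0.08,0],[0,-0.12,0],[0,-0.16,0],[0,-0.2,0]],"delta_rot":[[0,0,0],[0,0,0],[0,0,0],[0,0,0],[0,0,0]],"fingers":[-1,-1,-1,-1,-1]}'
python3 -m crank '{"linear":[[0,-0.04,0],[0,-0.08,0],[0,-0.12,0],[0,-0.16,0],[0,-0.2,0]],"delta_rot":[[0,0,0],[0,0,0],[0,0,0],[0,0,0],[0,0,0]],"fingers":[-1,-1,-1,-1,-1]}'
python3 - <<'E'
from h import *
g=grab("side")
k=lambda i,x,y:cv2.resize(i[y:y+75,x:x+100,::-1],None,fx=8,fy=8,interpolation=cv2.INTER_CUBIC)
cv2.imwrite("pics/p3.png",k(g["image"],290,190))
E
```

```text
clock: 6.65
position: [0.4826, -0.0148, 0.1029]
tool_rot: [3.14, 0.003, 0.001]
force: [-0.6, -0.4, -0.8]
grip_width: 0.0186
finger_force: 60.7
clock: 7.15
position: [0.4825, -0.0644, 0.1026]
tool_rot: [3.141, 0.003, 0.001]
force: [0.3, -0.3, -0.9]
grip_width: 0.0194
finger_force: 60.7
clock: 7.65
position: [0.4825, -0.1143, 0.1026]
tool_rot: [3.141, 0.003, 0.001]
force: [0.3, 0.6, -0.8]
grip_width: 0.0193
finger_force: 60.7
```

View pics/p3.png

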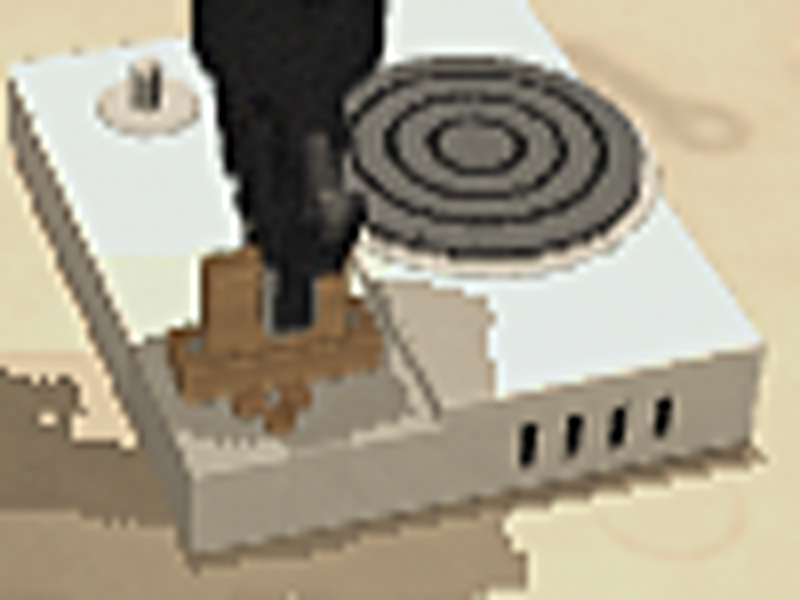

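All three chips are bunched in front of the foot, at about (250,400), (290,393) and (283,420). I carry on past the hob's right edge.

```bash
python3 -m crank '{"linear":[[0,-0.04,0],[0,-0.08,0],[0,-0.12,0],[0,-0.16,0],[0,-0.2,0]],"delta_rot":[[0,0,0],[0,0,0],[0,0,0],[0,0,0],[0,0,0]],"fingers":[-1,-1,-1,-1,-1]}'
python3 -m crank '{"linear":[[0,-0.04,0],[0,-0.08,0],[0,-0.12,0],[0,-0.12,0],[0,-0.12,0]],"delta_rot":[[0,0,0],[0,0,0],[0,0,0],[0,0,0],[0,0,0]],"fingers":[-1,-1,-1,-1,-1]}'
python3 - <<'E'
from h import *
g=grab("side")
k=lambda i,x,y:cv2.resize(i[y:y+75,x:x+100,::-1],None,fx=8,fy=8,interpolation=cv2.INTER_CUBIC)
cv2.imwrite("pics/p4.png",k(g["image"],290,210))
E
```

```text
clock: 8.2
position: [0.4824, -0.1645, 0.1026]
tool_rot: [3.141, 0.003, 0.001]
force: [0.0, -0.5, -0.8]
grip_width: 0.019
finger_force: 60.8
clock: 8.7
position: [0.4824, -0.1935, 0.1025]
tool_rot: [3.141, 0.003, 0.001]
force: [-0.6, 0.1, -1.4]
grip_width: 0.019
finger_force: 60.8
```

View pics/p4.png

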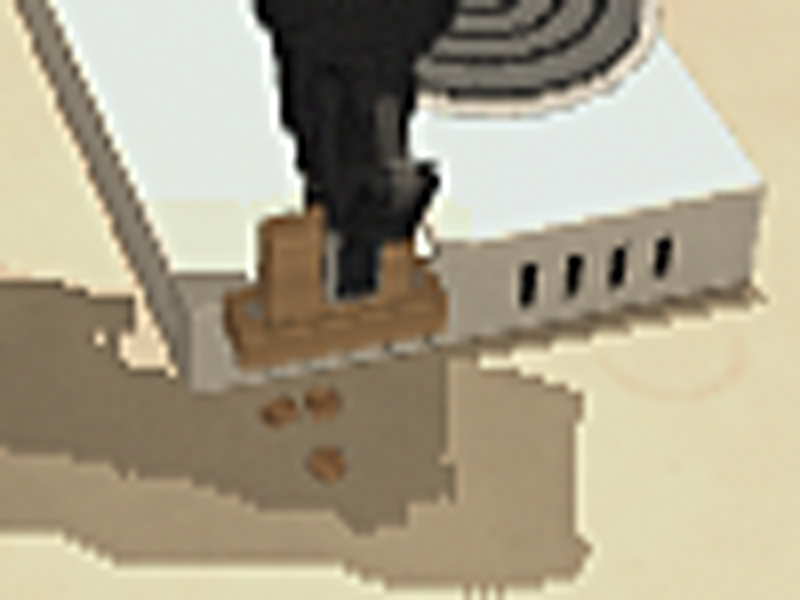

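All three chips lie on the worktop, at (280,410), (322,402) and (326,463) in the crop. I stand the scraper at about (0.59, −0.25), to the right of the hob's rear.

```bash
python3 -m crank '{"linear":[[0,0,0.15],[0.05,-0.05,0.2],[0.2,-0.15,0.2],[0.35,-0.228,0.2],[0.43,-0.228,0.2]],"delta_rot":[[0,0,0],[0,0,0],[0,0,0],[0,0,0],[0,0,0]],"fingers":[-1,-1,-1,-1,-1]}'
python3 -m crank '{"linear":[[0,0,0],[0,0,-0.15],[0,0,-0.3],[0,0,-0.38],[0,0,-0.4]],"delta_rot":[[0,0,0],[0,0,0],[0,0,0],[0,0,0],[0,0,0]],"fingers":[-1,-1,-1,-1,-1]}'
python3 - <<'E'
from h import *
f=grab("top");g=grab("side");print(observe()["position"],observe()["force"])
im=f["image"];hsv=cv2.cvtColor(im,cv2.COLOR_RGB2HSV)
k=lambda i,x,y:cv2.resize(i[y:y+75,x:x+100,::-1],None,fx=4,fy=4,interpolation=cv2.INTER_CUBIC)
cv2.imwrite("pics/p5.png",np.hstack([k(f["image"],360,150),k(g["image"],310,210)]))
E
```

```text
clock: 9.25
position: [0.5921, -0.2524, 0.1527]
tool_rot: [3.139, 0.002, 0.0]
force: [-1.1, 0.5, -1.5]
grip_width: 0.0189
finger_force: 60.8
clock: 9.75
position: [0.5884, -0.2493, 0.0503]
tool_rot: [-3.141, 0.007, 0.002]
force: [-0.7, -0.6, -0.6]
grip_width: 0.0192
finger_force: 60.8
[ 0.58960741 -0.25010742  0.05250614] [-0.3720772   0.06581408 -0.09342275]
```

View pics/p5.png

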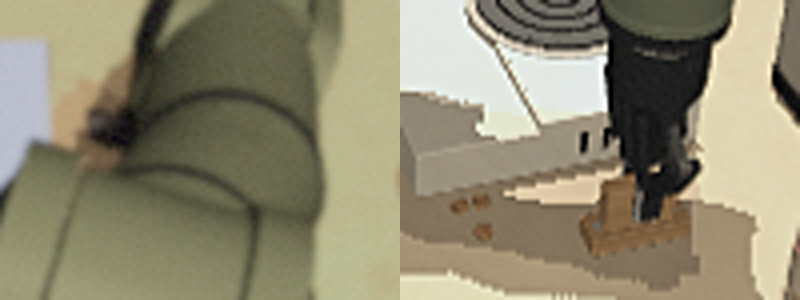

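The side view shows the scraper about 7 mm above clear worktop, well away from the chips.

```bash
python3 -m crank '{"linear":[[0,0,-0.01],[0,0,-0.02],[0,0,-0.026],[0,0,-0.03]],"delta_rot":[[0,0,0],[0,0,0],[0,0,0],[0,0,0]],"fingers":[-1,-1,-1,-1]}'
```

```text
clock: 10.25
position: [0.5902, -0.2506, 0.0454]
tool_rot: [3.14, 0.002, 0.001]
force: [-0.9, 0.3, 0.0]
grip_width: 0.0191
finger_force: 60.8
```

```bash
python3 -m crank '{"linear":[[0,0,-0.004],[0,0,-0.007],[0,0,-0.007]],"delta_rot":[[0,0,0],[0,0,0],[0,0,0]],"fingers":[-1,-1,-1]}'
```

```text
clock: 10.55
position: [0.5901, -0.2507, 0.0448]
tool_rot: [3.141, 0.002, 0.001]
force: [-7.4, 2.3, 23.1]
grip_width: 0.0186
finger_force: 64.1
```

```bash
python3 -m crank '{"linear":[[0,0,0.004],[0,0,0.004],[0,0,0.004],[0,0,0.004],[0,0,0.004]],"delta_rot":[[0,0,0],[0,0,0],[0,0,0],[0,0,0],[0,0,0]],"fingers":[-1,0,0.5,0.5,0.5]}'
python3 -m crank '{"linear":[[0,0,0.04],[0,0,0.15],[0,0,0.3],[0,0,0.45],[0,0,0.6]],"delta_rot":[[0,0,0],[0,0,0],[0,0,0],[0,0,0],[0,0,0]],"fingers":[0.5,0.5,0.5,0.5,0.5]}'
python3 -m crank '{"linear":[[0,0.15,0],[0,0.3,0],[0,0.5,0],[0,0.7,0],[0,0.9,0]],"delta_rot":[[0,0,0],[0,0,0],[0,0,0],[0,0,0],[0,0,0]],"fingers":[0.5,0.5,0.5,0.5,0.5]}'
python3 - <<'E'
from h import *
f=grab("top");g=grab("side")
cv2.imwrite("pics/t6.png",f["image"][:,:,::-1]);cv2.imwrite("pics/s6.png",g["image"][:,:,::-1])
k=lambda i,x,y:cv2.resize(i[y:y+75,x:x+100,::-1],None,fx=4,fy=4,interpolation=cv2.INTER_CUBIC)
cv2.imwrite("pics/p6.png",np.hstack([k(f["image"],360,160),k(g["image"],320,230)]))
# knob in both views
for n,F,box in(("top",f,(405,195,40,30)),("side",g,(340,280,35,30))):
    x,y,w,h=box;m=(F["image"].max(2)<75).astype(np.uint8)*255;kk=np.zeros_like(m);kk[y:y+h,x:x+w]=m[y:y+h,x:x+w]
    for c in cv2.findContours(kk,cv2.RETR_EXTERNAL,cv2.CHAIN_APPROX_NONE)[0]:
        if cv2.contourArea(c)>10:print(n,cv2.boundingRect(c),cv2.minEnclosingCircle(c),cv2.contourArea(c))
E
```

```text
clock: 11.05
position: [0.5899, -0.2505, 0.0442]
tool_rot: [3.141, 0.003, 0.001]
force: [0.4, 0.3, 0.2]
grip_width: 0.0642
finger_force: 0.0
clock: 11.55
position: [0.5898, -0.2505, 0.1967]
tool_rot: [3.141, 0.003, 0.001]
force: [0.3, -0.3, -0.0]
grip_width: 0.0642
finger_force: 0.0
clock: 12.05
position: [0.5898, -0.0237, 0.1953]
tool_rot: [3.141, 0.002, 0.001]
force: [1.0, 0.4, 0.6]
grip_width: 0.0642
finger_force: 0.0
top (420, 205, 10, 12) ((424.0, 210.5), 5.852449893951416) 70.0
side (348, 288, 17, 17) ((357.125, 295.79998779296875), 9.669922828674316) 194.5
```

View pics/p6.png

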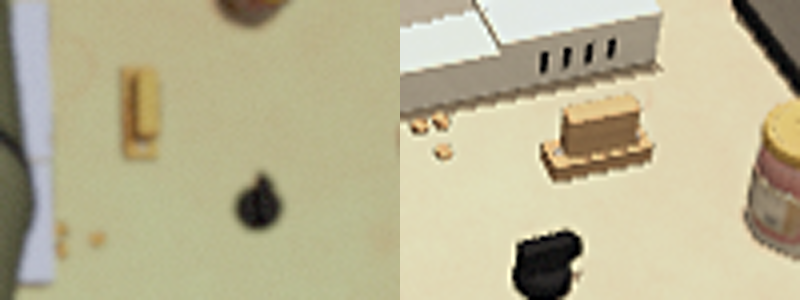

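The scraper stands upright and let go, the chips are down, and the knob is untouched at about (425,211) in the top view, nose roughly +x. I have used all 10 picture views, so the rest is numeric.

```bash
python3 - <<'E'
from h import *
f=grab("top");g=grab("side")
a=cv2.imread("pics/top0.png");s=cv2.imread("pics/s6.png")
np.set_printoptions(linewidth=200)
# ring: yellowish on bluish
ai=a.astype(int);w=np.clip(ai[206:224,292:312,2]-ai[206:224,292:312,0]+15,0,None)  # r-b
m=np.clip(ai[206:224,292:312,2]-ai[206:224,292:312,0]+6,0,20)
yy,xx=np.mgrid[206:224,292:312];c=[(m*xx).sum()/m.sum(),(m*yy).sum()/m.sum()];print("ring px",c,onz(f,c,.057)[0].round(4))
V=ai[210:219,297:307].max(2);d=np.clip(185-V,0,None)
print(V)
si=cv2.cvtColor(s,cv2.COLOR_BGR2GRAY);print("side");print(si[192:210,298:320])
print(proj(g,[[.484,.080,.079],[.484,.080,.057]]).round(1))
print("knob top");print(a[200:220,416:432].max(2))
print("side bar",onz(g,[[349.2,290],[364.5,288.2]],.043).round(4))
E
```

```text
ring px [np.float64(301.74916247906197), np.float64(214.88232830820772)] [0.4855 0.0809 0.057 ]
[[187 185 184 186 182 184 184 183 182 178]
 [181 184 183 178 179 180 184 185 183 183]
 [183 184 178 170 168 173 178 184 185 188]
 [183 179 170 166 166 165 166 176 180 186]
 [186 179 165 167 169 166 155 164 180 181]
 [183 184 167 157 156 153 142 156 180 185]
 [186 183 169 154 143 140 146 165 182 183]
 [182 184 180 168 152 152 165 178 182 183]
 [184 185 185 180 174 174 178 185 185 180]]
side
[[212 209 210 210 211 212 211 210 209 210 210 211 210 211 209 207 207 209 210 184 228 236]
 [212 211 211 211 210 211 210 211 209 211 209 210 209 210 204 208 210 211 215 202 139 238]
 [213 213 212 211 211 211 212 205 207 209 211 213 215 215 195 215 224 229 237 242 110 227]
 [214 207 210 215 213 215 217 184 203 218 224 230 234 233 234 233 232 231 232 238 193 130]
 [219 189 208 225 224 228 235 234 236 233 232 231 234 231 231 231 231 230 231 234 243 124]
 [233 233 233 232 231 230 231 233 228 222 210 199 233 233 231 231 231 230 230 232 238 193]
 [231 231 231 231 230 231 232 238 177 207 195 117 206 235 231 231
[... 1772 characters left out ...]
 28  27  37  38  45  73 124 162]
 [180 165 136  80  41  35  37  23  26  24  45  40  33  62 115 161]
 [181 168 131  76  35  42  41  30  25  25  32  40  41  63 119 158]
 [181 171 139  87  44  33  33  35  16  26  37  33  42  83 134 167]
 [183 175 156 109  62  41  35  25  23  16  34  37  61 106 151 173]
 [182 179 169 138  96  58  30  24  18  21  28  55  89 137 165 178]
 [184 181 177 163 137 102  66  50  44  48  73 101 134 159 174 182]
 [184 182 181 179 165 144 121 107 108 110 126 148 166 176 181 185]
 [180 183 180 181 177 171 162 158 157 156 163 173 177 181 183 181]
 [182 183 183 183 184 180 179 180 179 180 181 182 182 183 182 180]]
side bar [[ 0.4803 -0.3511  0.043 ]
 [ 0.525  -0.357   0.043 ]]
```

```bash
python3 -m crank '{"linear":[[-0.07,-0.2,0],[-0.14,-0.4,0],[-0.21,-0.6,0],[-0.28,-0.8,0],[-0.34,-1,0]],"delta_rot":[[0,0,-0.1],[0,0,-0.25],[0,0,-0.25],[0,0,-0.25],[0,0,-0.25]],"fingers":[0.5,0.5,0.5,0.5,0.5]}'
python3 -m crank '{"linear":[[0,-0.15,0],[-0.01,-0.3,0],[-0.01,-0.32,0],[-0.01,-0.32,0]],"delta_rot":[[0,0,0],[0,0,0],[0,0,0],[0,0,0]],"fingers":[0.5,0.5,0.5,0.5]}'
```

```text
clock: 12.75
position: [0.5074, -0.2655, 0.195]
tool_rot: [3.14, 0.003, -0.132]
force: [2.0, -0.3, 0.6]
grip_width: 0.0645
finger_force: 0.0
clock: 13.15
position: [0.5052, -0.3446, 0.1945]
tool_rot: [3.14, 0.003, -0.134]
force: [0.2, 0.5, -0.1]
grip_width: 0.0639
finger_force: 0.0
```

```bash
python3 -m crank '{"linear":[[-0.012,-0.038,-0.15],[-0.012,-0.038,-0.3],[-0.012,-0.038,-0.45],[-0.012,-0.038,-0.55],[-0.012,-0.038,-0.59]],"delta_rot":[[0,0,0],[0,0,0],[0,0,0],[0,0,0],[0,0,0]],"fingers":[0.5,0.5,0.5,0.5,0.5]}'
python3 -m crank '{"linear":[[0,0,0],[0,0,0]],"delta_rot":[[0,0,0],[0,0,0]],"fingers":[0.5,0.5]}'
```

```text
clock: 13.65
position: [0.5027, -0.3502, 0.0447]
tool_rot: [-3.141, 0.006, -0.129]
force: [0.6, 0.2, -0.2]
grip_width: 0.0642
finger_force: 0.0
clock: 13.85
position: [0.5042, -0.3518, 0.0482]
tool_rot: [3.14, 0.002, -0.129]
force: [0.6, 0.4, 0.1]
grip_width: 0.0641
finger_force: 0.0
```

```bash
python3 -m crank '{"linear":[[-0.008,-0.008,-0.02],[-0.008,-0.008,-0.034],[-0.008,-0.008,-0.034],[-0.008,-0.008,-0.034],[-0.008,-0.008,-0.034]],"delta_rot":[[0,0,0],[0,0,0],[0,0,0],[0,0,0],[0,0,0]],"fingers":[0.5,0.5,0.5,-1,-1]}' 50
python3 -m crank '{"linear":[[0,0,0],[0,0,0],[0,0,0],[0,0,0],[0,0,0]],"delta_rot":[[0,0,0],[0,0,0],[0,0,0],[0,0,0],[0,0,0]],"fingers":[-1,-1,-1,-1,-1]}'
```

```text
clock: 14.35
position: [0.5017, -0.3536, 0.0385]
tool_rot: [3.141, 0.003, -0.129]
force: [0.1, 0.1, -0.6]
grip_width: 0.0362
finger_force: 0.0
clock: 14.85
position: [0.5018, -0.3537, 0.0386]
tool_rot: [3.14, 0.003, -0.129]
force: [0.0, 0.3, 5.6]
grip_width: 0.0134
finger_force: 49.3
```

```bash
python3 -m crank '{"linear":[[0,0,0.1],[0,0,0.3],[0,0,0.5],[0,0.15,0.6],[0,0.35,0.6]],"delta_rot":[[0,0,0],[0,0,0],[0,0,-0.1],[0,0,-0.3],[0,0,-0.5]],"fingers":[-1,-1,-1,-1,-1]}'
python3 -m crank '{"linear":[[0,0.2,0],[-0.02,0.4,0],[-0.04,0.6,0],[-0.06,0.8,0],[-0.073,1,0]],"delta_rot":[[0,0,-0.11],[0,0,-0.11],[0,0,-0.11],[0,0,-0.11],[0,0,-0.11]],"fingers":[-1,-1,-1,-1,-1]}'
python3 -m crank '{"linear":[[0,0.15,0],[0,0.3,0],[0,0.36,0],[0,0.38,0],[0,0.38,0]],"delta_rot":[[0,0,0],[0,0,0],[0,0,0],[0,0,0],[0,0,0]],"fingers":[-1,-1,-1,-1,-1]}'
```

```text
clock: 15.35
position: [0.5024, -0.2678, 0.1918]
tool_rot: [3.14, -0.003, -0.399]
force: [1.9, 2.2, -2.2]
grip_width: 0.0129
finger_force: 48.9
clock: 15.85
position: [0.4827, -0.015, 0.1884]
tool_rot: [3.141, 0.003, -0.449]
force: [1.1, 0.3, -0.8]
grip_width: 0.0128
finger_force: 48.9
clock: 16.35
position: [0.4834, 0.078, 0.1883]
tool_rot: [3.14, 0.003, -0.448]
force: [-0.1, -0.9, -1.3]
grip_width: 0.0131
finger_force: 48.9
```

```bash
python3 - <<'E'
from h import *
np.set_printoptions(linewidth=220)
g=grab("side");p=observe()["position"];print(p)
z=p[2]-.0386
q=proj(g,[[p[0],p[1],z],[p[0],p[1],z+.018],[.4835,.081,.057],[.4835,.081,.079]]).round(2);print(q)
s=cv2.cvtColor(g["image"],cv2.COLOR_RGB2GRAY);u,v=q[0].astype(int)
print(u-13,v-14);print(s[v-14:v+9,u-13:u+14])
E
```

```text
[0.48342    0.07721808 0.1883099 ]
[[309.32 181.09]
 [309.34 176.72]
 [308.99 202.06]
 [309.   197.09]]
296 167
[[182 184 184 184 184 187 208  27  10  29  30  30  27  22  14  15  72 204 198 199 204 206 209 215 194  44 100]
 [183 185 184 183 182 186 203  81  16  40  40  43  38  22  19  21  71 209 202 204 207 206 208 216 193  59 104]
 [184 186 186 183 180 185 201 121  13  41  33  29  33  21  37  50  73 219 213 209 207 207 206 214 201  64 100]
 [185 185 185 184 183 186 200 112   1  88  17  26  18  20  84  92  72 227 216 216 215 208 208 212 230  69  95]
 [182 182 181 183 182 183 204  51   0 117  29  26  28  26 108  88   0   0   0 177 228 213 210 213 222  93  98]
 [184 180 178 182 184 188 209   7   2 114  26  32  28  18 105  93   3  14   0   0 229 222 212 215 193 103 103]
 [184 183 185 185 187 187 210   9   1 114  27  29  28  20 103  95  11  16  23   0  51 225 216 213 221 132 106]
 [184 183 185 185 186 189 212   5   1 115  25  27  38  19 103  92  18  18  19  15   0 185 221 212 214 220 129]
 [183 182 183 183 185 191 213  11   2 114  19  23  52  19 104  71   5  18  16  18   1 133 225 210 20
[... 865 characters left out ...]
 219 213 212 212 213 213 214 226]
 [183 182 186 188 189 189 195 213 193 130 122  88  90  87 123 116 164 194 221 213 212 213 213 212 212 215 230]
 [182 184 184 185 186 190 198 209 216 222 229 195 196 194 232 226 222 218 214 211 211 211 212 213 212 215 231]
 [184 184 183 187 190 194 200 204 208 210 211 215 215 215 214 212 211 210 211 212 213 211 212 213 214 215 233]
 [190 189 192 196 200 202 207 207 208 208 210 209 209 209 209 208 209 209 210 212 211 210 211 211 211 215 235]
 [202 202 205 206 209 208 209 209 209 209 210 210 209 211 209 209 210 210 211 208 209 211 210 208 209 217 225]
 [209 210 208 209 209 209 209 210 210 210 210 210 209 209 209 208 209 209 209 208 209 210 210 209 211 211 127]]
```

```bash
python3 -m crank '{"linear":[[0,0.008,-0.1],[0,0.008,-0.2],[0,0.008,-0.25],[0,0.008,-0.26],[0,0.008,-0.26]],"delta_rot":[[0,0,0],[0,0,0],[0,0,0],[0,0,0],[0,0,0]],"fingers":[-1,-1,-1,-1,-1]}'
python3 -m crank '{"linear":[[0,0.002,-0.004],[0,0.002,-0.008],[0,0.002,-0.012],[0,0.002,-0.016],[0,0.002,-0.02]],"delta_rot":[[0,0,0],[0,0,0],[0,0,0],[0,0,0],[0,0,0]],"fingers":[-1,-1,-1,-1,-1]}'
```

```text
clock: 16.9
position: [0.4836, 0.0794, 0.1236]
tool_rot: [3.14, 0.003, -0.45]
force: [-0.4, -0.6, -0.6]
grip_width: 0.0133
finger_force: 48.9
clock: 17.4
position: [0.4835, 0.0806, 0.1184]
tool_rot: [3.141, 0.003, -0.449]
force: [-0.8, 0.5, -0.5]
grip_width: 0.0131
finger_force: 48.9
```

```bash
for i in 1 2 ; do python3 -m crank '{"linear":[[0,0,-0.004],[0,0,-0.008],[0,0,-0.008]],"delta_rot":[[0,0,0],[0,0,0],[0,0,0]],"fingers":[-1,-1,-1]}'|egrep 'pos|force:'; done
```

```text
position: [0.4834, 0.0806, 0.1162]
force: [-0.1, -0.3, -1.2]
finger_force: 48.9
position: [0.4834, 0.0806, 0.1142]
force: [-1.0, 0.1, -0.8]
finger_force: 48.9
```

```bash
for i in 1 2 ; do python3 -m crank '{"linear":[[0,0,-0.004],[0,0,-0.008],[0,0,-0.008]],"delta_rot":[[0,0,0],[0,0,0],[0,0,0]],"fingers":[-1,-1,-1]}'|egrep 'pos|force:'; done
```

```text
position: [0.4834, 0.0806, 0.1122]
force: [0.1, -0.6, -1.9]
finger_force: 48.9
position: [0.4834, 0.0805, 0.1102]
force: [0.3, 0.8, -0.6]
finger_force: 48.9
```

```bash
for i in 1 2 3; do python3 -m crank '{"linear":[[0,0,-0.004],[0,0,-0.008],[0,0,-0.008]],"delta_rot":[[0,0,0],[0,0,0],[0,0,0]],"fingers":[-1,-1,-1]}'|egrep 'pos|force:'; done
```

```text
position: [0.4834, 0.0805, 0.1082]
force: [-0.2, 0.5, -1.1]
finger_force: 48.9
position: [0.4834, 0.0806, 0.1062]
force: [-0.0, -0.6, -0.2]
finger_force: 48.9
position: [0.4834, 0.0805, 0.1042]
force: [0.1, 0.3, -1.1]
finger_force: 48.9
```

```bash
for i in 1 2 3; do python3 -m crank '{"linear":[[0,0,-0.004],[0,0,-0.008],[0,0,-0.008]],"delta_rot":[[0,0,0],[0,0,0],[0,0,0]],"fingers":[-1,-1,-1]}'|egrep 'pos|force:'; done
```

```text
position: [0.4835, 0.0806, 0.1024]
force: [-0.0, 0.5, 3.6]
finger_force: 49.4
position: [0.4835, 0.0806, 0.1003]
force: [-1.3, -0.1, 4.8]
finger_force: 49.6
position: [0.4835, 0.0806, 0.0984]
force: [-0.0, 0.0, 6.8]
finger_force: 49.8
```

```bash
python3 -m crank '{"linear":[[0,0,-0.004],[0,0,-0.008],[0,0,-0.011],[0,0,-0.011],[0,0,-0.011]],"delta_rot":[[0,0,0],[0,0,0],[0,0,0],[0,0,0],[0,0,0]],"fingers":[-1,-1,-1,-1,-1]}'|egrep 'pos|force:|rot'
```

```text
position: [0.4836, 0.0806, 0.0963]
tool_rot: [3.141, 0.003, -0.449]
force: [-5.5, -0.3, 22.0]
finger_force: 52.4
```

Sitting at the stop: spring contact began exactly at the home height, and the stop was felt at 7 mm. I back off a little and feel the rotational play to centre the angle.

```bash
m(){ python3 -c "
from h import *
o=observe();print(o['tool_rot'][2].round(3),o['position'].round(4),o['force'].round(1),o['moment'].round(2))"; }
python3 -m crank '{"linear":[[0,0,0.014],[0,0,0.014],[0,0,0.014]],"delta_rot":[[0,0,0],[0,0,0],[0,0,0]],"fingers":[-1,-1,-1]}'>/dev/null; m
python3 -m crank '{"linear":[[0,0,0],[0,0,0],[0,0,0]],"delta_rot":[[0,0,0.1],[0,0,0.15],[0,0,0.15]],"fingers":[-1,-1,-1]}'>/dev/null; m
python3 -m crank '{"linear":[[0,0,0],[0,0,0],[0,0,0]],"delta_rot":[[0,0,0.08],[0,0,0.13],[0,0,0.13]],"fingers":[-1,-1,-1]}'>/dev/null; m
python3 -m crank '{"linear":[[0,0,0],[0,0,0],[0,0,0]],"delta_rot":[[0,0,-0.25],[0,0,-0.43],[0,0,-0.43]],"fingers":[-1,-1,-1]}'>/dev/null; m
python3 -m crank '{"linear":[[0,0,0],[0,0,0],[0,0,0]],"delta_rot":[[0,0,-0.1],[0,0,-0.13],[0,0,-0.13]],"fingers":[-1,-1,-1]}'>/dev/null; m
```

```text
-0.449 [0.4835 0.0806 0.0993] [0.3 0.  5.9] [-0.04  0.22  0.02]
-0.369 [0.4837 0.0806 0.0992] [-0.7 -0.5  6. ] [ 0.07  0.1  -0.01]
-0.301 [0.4837 0.0807 0.0993] [-0.3  0.4  5.4] [ 0.1  -0.02 -0.01]
-0.531 [0.4837 0.0806 0.0992] [ 0.2 -0.4  6.2] [-0.22  0.01  0.03]
-0.596 [0.4837 0.0806 0.0992] [-0.6 -0.5  5.6] [-0.18  0.06 -0.  ]
```

No torque from −0.30 to −0.60 rad. That matches the full ±0.16 rad play about −0.45, so I return there and press home.

```bash
python3 -m crank '{"linear":[[0,0,0],[0,0,0],[0,0,-0.006],[0,0,-0.011],[0,0,-0.0125]],"delta_rot":[[0,0,0.15],[0,0,0.28],[0,0,0.28],[0,0,0.28],[0,0,0.28]],"fingers":[-1,-1,-1,-1,-1]}'
python3 -m crank '{"linear":[[0,0,0],[0,0,0],[0,0,0]],"delta_rot":[[0,0,0],[0,0,0],[0,0,0]],"fingers":[-1,-1,-1]}'
```

```text
clock: 22.9
position: [0.4838, 0.0807, 0.0963]
tool_rot: [3.141, 0.002, -0.449]
force: [-2.4, -1.0, 19.4]
grip_width: 0.013
finger_force: 51.6
clock: 23.2
position: [0.4838, 0.0807, 0.0964]
tool_rot: [3.141, 0.002, -0.449]
force: [-1.0, -0.9, 13.4]
grip_width: 0.0129
finger_force: 51.1
```

```bash
python3 -c "
from workcell import bot
print(bot.job_done())"
```

```text
the job is handed in; nothing more can be done
None
```

I handed in the job at about 23 s: the three crusts are on the worktop, the scraper stands upright and let go, and the knob is gripped and pressed fully down on the shaft (about 7 mm by force and height readings); no verdict came back.

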